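Pack the carriers against the sprung end plate and lock the box

TASK

Pack the purple transport box: put the round and the slim carrier from the black heating plate into its pocket beside the block already there, all three upright and fully down on the floor in one row (any order), pressing the sprung end plate back to make room. Then slide the orange lock fully home to its end stop so that its bar covers the carriers. Don't tip a carrier over, and leave the small buttons, bowl, basket and tweezers where they are.

Things in the scene. Friction and masses are not known exactly. Their poses are not given: they have to be found in the camera images.
- box: purple box, fixed. Origin on the bench under the packing pocket, z up, x across the pocket, y along it. Pocket floor at z 6 mm; side walls' inner faces at x -31.5 and +31.5 mm, 5 mm thick, 30 mm high; solid end face at y -70 mm, 50 mm high; sprung end plate at the +y end. Beyond the +x wall a 38 mm high ledge carries the lock. The carriers fit in only with the plate pushed back
- endplate (a joint): sprung end plate of the box: 0 m = free (its face at box y = +61 mm), 0.012 m = pushed fully back (face at +73 mm) towards +y; the spring takes about 3 N to start and 6 N at the stop
- endplate_face (a point): point on the face of the grey end plate, in the middle of its width, 40 mm above the bench; the plate is 60 mm wide and reaches from 8 to 66 mm above the bench; the pushable face looks to box -y
- lock (a joint): transport lock slide: 0 = open, back on the ledge; 0.030 m = closed, at its end stop. Closes towards box -x, 2 N friction. Flat bar 130 mm long (box y), 5 mm thick, underside 39 mm above the bench, 3 mm over the shoulders of seated carriers; front edge at box x +47 mm open, +17 mm closed
- lock_knob (a point): centre of the top of the orange grip block on the lock slide, 70 mm above the bench; the block is 16 mm (box x) by 24 mm (box y), 26 mm high
- hotplate: black heating plate, cold, fixed: 260 x 300 mm, top surface 60 mm above its origin (centre of its underside, on the bench)
- block: bright steel rectangular carrier with brass grip, starts loose in the box pocket: base 58 (x) x 44 (y) x 30 (z) mm, 0.4 kg; origin at the centre of its underside, z up. On top a square upright metal grip, 18 x 18 mm, its sides parallel to x and y, from 30 to 60 mm above the underside, then a rounded tip up to 67 mm
- drum: bright steel round carrier with brass grip, starts on the heating plate: base 58 mm diameter, 30 mm high, 0.4 kg; origin at the centre of its underside, z up. On top a square upright metal grip, 18 x 18 mm, its sides parallel to x and y, from 30 to 60 mm above the underside, then a rounded tip up to 67 mm
- slim: dark steel slim rectangular carrier with copper grip, starts on the heating plate: base 58 (x) x 36 (y) x 30 (z) mm, 0.33 kg; origin at the centre of its underside, z up. On top a square upright metal grip, 18 x 18 mm, its sides parallel to x and y, from 30 to 60 mm above the underside, then a rounded tip up to 67 mm
- mini0: small steel button, 26 mm diameter, 35 mm high, with a brass dome, on the heating plate; leave alone; origin at the centre of its underside
- mini1: small steel button, 26 mm diameter, 35 mm high, with a brass dome, on the heating plate; leave alone; origin at the centre of its underside
- mini2: small steel button, 26 mm diameter, 35 mm high, with a brass dome, on the heating plate; leave alone; origin at the centre of its underside
- mini3: small steel button, 26 mm diameter, 35 mm high, with a brass dome, on the heating plate; leave alone; origin at the centre of its underside
- bowl: empty glass bowl, 110 mm across, 45 mm high, on the bench; leave alone
- basket: open steel basket 110 x 170 x 65 mm on the bench; leave alone
- tweezers: steel tweezers, 120 mm long, flat on the bench; leave alone
Mind the look-alikes: they are no part of the job. What is shaped like the slim but blue or pink is not meant.

How it is judged:
On the way, in this order (a step that is already met when the one before it is completed fails the run):
1. all three carriers stand upright on the floor of the box pocket while the lock is still open (z of block in the frame of box between 0.003 and 0.0085 m and angle between each of block, drum, slim's own z axis and vertical below 0.06 rad and x of block in the frame of box between -0.008 and 0.008 m and y of block in the frame of box between -0.07 and 0.073 m and z of drum in the frame of box between 0.003 and 0.0085 m and x of drum in the frame of box between -0.008 and 0.008 m and y of drum in the frame of box between -0.07 and 0.073 m and z of slim in the frame of box between 0.003 and 0.0085 m and x of slim in the frame of box between -0.008 and 0.008 m and y of slim in the frame of box between -0.07 and 0.073 m and value of joint lock below 0.015 m), for 0.2 s.
2. the lock slide is pushed home to its end stop (value of joint lock above 0.028 m), for 0.2 s.
At the end, for the whole second after the job is handed in: The three carriers stand in the pocket of the box: undersides within about 3 mm of its floor, tilted less than 0.06 rad, within 8 mm of its centre line and between its two ends, at rest; the lock slide is within 2 mm of its end stop (joint above 0.028 m) (z of block in the frame of box between 0.003 and 0.0085 m and angle between each of block, drum, slim's own z axis and vertical below 0.06 rad and x of block in the frame of box between -0.008 and 0.008 m and y of block in the frame of box between -0.07 and 0.073 m and z of drum in the frame of box between 0.003 and 0.0085 m and x of drum in the frame of box between -0.008 and 0.008 m and y of drum in the frame of box between -0.07 and 0.073 m and z of slim in the frame of box between 0.003 and 0.0085 m and x of slim in the frame of box between -0.008 and 0.008 m and y of slim in the frame of box between -0.07 and 0.073 m and value of joint lock above 0.028 m and linear speed of each of block, drum, slim below 0.02 m/s); the robot touches nothing.
It fails at once if a carrier is tipped over (angle between any of block, drum, slim's own z axis and vertical above 1 rad).
It fails at once if a bystander (small buttons, bowl, basket, tweezers) is moved more than 25 mm (distance of any of mini0, mini1, mini2, mini3, bowl, basket, tweezers from where it was at the start of the episode above 0.025 m).
It also fails if it takes over 72 s, if anything falls off the work surface, if the arm or the gripper's body presses on something with over 40 N, if the wrist force passes 120 N, or if a joint passes its speed limit or range.

ROBOT

A 6-joint arm with a two-finger parallel gripper is mounted at the origin on the work surface. World frame = base frame: x ahead of the robot, y to its left, z up, the work surface at z = 0. Lengths are in m, angles in rad, forces in N, time in s.
With the tool pointing down it reaches from about 0.375 to 0.9 m from the base axis. Payload 3.1 kg.
Tool frame: the origin (TCP) lies on the centre line of the jaws, within the pads' length; the fingertips stand 19 mm ahead of it and the grasp point (between the pads) is the TCP; z points along the fingers, y is the line along which they close (so a half turn about z gives the same grasp; the last joint's range is limited). The gripper opens to 85 mm and grips with 20 to 120 N. Pads are 22 mm wide; open, the fingers measure 114 mm over their backs; the gripper's body (76 mm by 85 mm) begins 54 mm behind the grasp point. The pads swing forward as they close: fully open they stand 13 mm farther back than shut.
Start: joints at [0.998, 0.527, 1.433, -0, 1.181, -0.178], TCP at [0.24, 0.577, 0.25] pointing down, gripper open.
Joint ranges: [-3.08, 3.08], [-0.75, 2.2], [0.22, 2.44], [-1.43, 4.57], [0, 2.65], [-2.85, 2.85]. Speed limits (rad/s): [2.79, 2.79, 3.14, 3.14, 3.14, 3.14].

INTERFACE

Orientations are given as a unit quaternion [x, y, z, w].
In Python, from station import manip, cams, sign_off gives the robot as it stands.
- The arm moves only by the tool carry_out, never from a script. Its argument "targets" is a list that holds one entry, the list of rows, each a list of 7 numbers: the shift along the tool's x, y, z in cm, then the turn, a rotation vector about the tool's x, y, z in degrees, then the finger opening in cm, from 0 to 8.54. A call has 1 to 12 rows; each row is the pose to reach, as a shift and turn from the pose commanded when the call began, along the tool's axes at that moment; what a row does not reach only later rows make up. A row lasts 1/12 s, in which the tool goes at most 41.7 mm and 7.16 degrees, less where a joint would pass 70% of its speed; a pose out of reach is approached as far as the arm can. A call with a gripper value outside its range is refused whole. The fingers move at their own pace and stop on an object; "force" is the grip in N (left out, the last holds). Time passes only in rows, so rows that repeat a pose let the fingers close. It gives the time, the measured TCP pose, the force, the opening and the grip force at its end, in the units of the state.
- manip.sense(): the state, without advancing time (a new reading comes with each control period).
- cams.snapshot(name): name is "scene" or "top"; returns the picture (384x512x3 uint8, red, green, blue); there is no depth.
- cams.camera_info(name): a dict with "K" (3x3 intrinsics, pixels), "T" (4x4, takes a point from camera to world coordinates). Camera axes: x right, y down, z forward; pixel columns grow to the right and rows downward; lengths in m; the calibration is good to about 2 mm. A picture is of the moment at which its call begins. camera_info takes no time and is no camera call.
- sign_off(): hands the job in; it is judged then, once.
The state is a dict: "t": time; "q": joint angles; "qd": joint speeds; "tau": joint torques, N m; "tcp_pos": TCP position; "tool_rot": TCP orientation; "force": force on the tool from outside, world axes, zero at the start; "ft_torque": the same for the moment, N m; "finger_gap": opening from 0.0 (shut) to 1.0 (fully open); "gripper_force": force on a finger pad.
Only numpy, scipy, OpenCV 4.12 (cv2) and the standard library are available. Lean on these libraries where they do the work, as an engineer would, in place of code of your own. Each camera call takes 0.05 s, during which the arm holds its last target. There are 200 camera calls.

## Working session

There is one attempt and no reset: what is moved stays moved. The work goes in short steps, Python scripts to look and compute and a tool call to move; the robot and the scene stay as the last step left them, time stands still between calls to the robot, and variables do not carry over. Pictures are saved under pics/ and viewed, at most 10 in all, crops included, and the job is handed in when it is done.

Besides the shell and the picture viewer there is one more tool, called after "Call:" in YAML: its name, and indented under it one key for each argument. carry_out: Moves the arm, as the interface text tells. Its arguments: {"type":"object","properties":{"targets":{"type":"array"},"force":{"type":"number"}},"required":["targets"]}

```bash
mkdir -p pics; python3 - <<'E'
from station import manip,cams
import cv2,numpy as np
for n in("scene","top"):
    im=cams.snapshot(n);cv2.imwrite(f"pics/{n}0.png",im[:,:,::-1])
    i=cams.camera_info(n);print(n,np.round(i["K"],1).tolist(),np.round(i["T"],3).tolist())
s=manip.sense();print(s)
E
```

```text
scene [[375.9, 0.0, 254.2], [0.0, 375.9, 189.8], [0.0, 0.0, 1.0]] [[-0.642, 0.516, -0.567, 1.075], [0.767, 0.42, -0.486, 0.525], [-0.012, -0.746, -0.665, 0.688], [0.0, 0.0, 0.0, 1.0]]
top [[409.5, 0.0, 256.1], [0.0, 409.5, 188.5], [0.0, 0.0, 1.0]] [[0.024, -0.986, 0.163, 0.362], [-1.0, -0.024, 0.006, 0.092], [-0.002, -0.163, -0.987, 1.224], [0.0, 0.0, 0.0, 1.0]]
{'t': 0.1, 'q': array([ 9.97460071e-01,  5.28377131e-01,  1.43377748e+00,  1.16100363e-05,
        1.18140747e+00, -1.78464296e-01]), 'qd': array([-0.00033575, -0.00155933, -0.00340441, -0.00029349,  0.00061629,
        0.00060488]), 'tau': array([-1.79840704e-04, -4.43308139e+01, -1.78586465e+01, -2.26752827e-04,
        3.90709582e-03, -1.32507679e-06]), 'tcp_pos': array([0.24004476, 0.5764045 , 0.24942797]), 'tool_rot': array([ 1.96157841e-01,  9.80571839e-01, -9.13985516e-04, -3.66490910e-04]), 'force': array([ 0.11800213, -0.70538411,  0.2462375 ]), 'ft_torque': array([ 0.00423531, -0.02040304,  0.01693052]), 'gripper_force': 0.0, 'finger_gap': 1.0018676764221968}
```

View pics/top0.png

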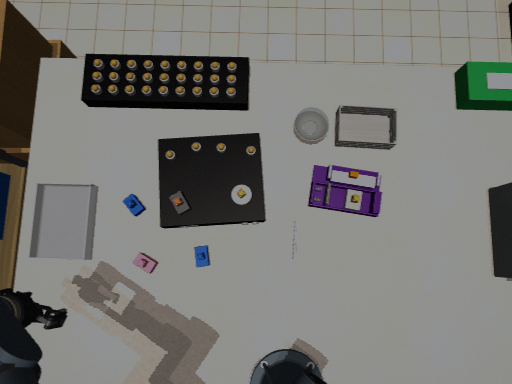

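View pics/scene0.png

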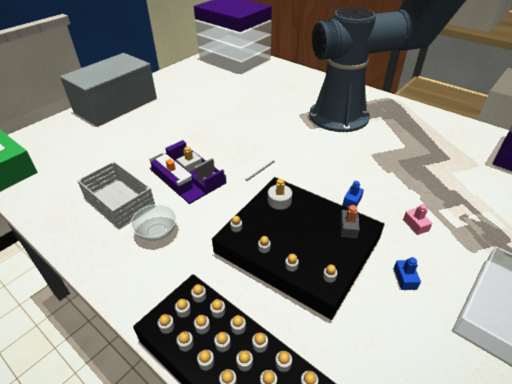

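Top view: drum (bright round, brass grip) is at about (241,194) and slim (dark, copper grip) at about (179,202), both on the black plate. The box is at about (346,190), with the block at (354,200), the orange knob at (353,174) and the end plate at its left end. Slim look-alikes are blue (134,204), blue (202,256) and pink (145,262). The dark one at (179,202) on the plate fits the description. I'll confirm it in one enlarged crop.

```bash
python3 - <<'E'
import cv2,numpy as np
t=cv2.imread("pics/top0.png");s=cv2.imread("pics/scene0.png")
r=lambda im,x,y,w,h,W,H:cv2.resize(im[y:y+h,x:x+w],(W,H),interpolation=cv2.INTER_CUBIC)
a=r(t,302,158,90,65,400,289);b=r(t,160,170,100,60,400,240)
c=r(s,140,130,100,75,400,300);d=r(s,260,170,110,75,400,273)
o=np.zeros((600,800,3),np.uint8)
o[:289,:400]=a;o[300:540,:400]=b;o[:300,400:]=c;o[300:573,400:]=d
cv2.imwrite("pics/crop1.png",o)
E
```

```text
(no output)
```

View pics/crop1.png

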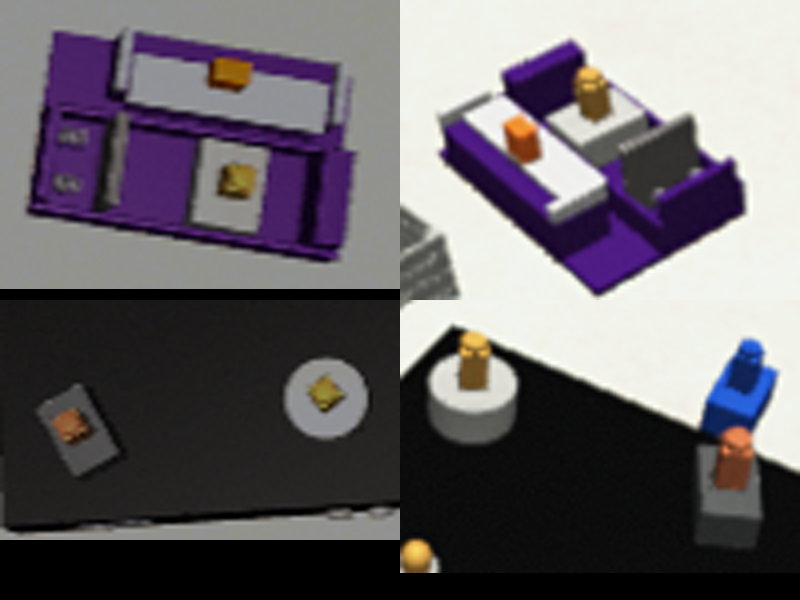

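The crop confirms it. Lower right shows the dark grey slab with the copper grip standing on the plate, which is the slim; the blue one stands off the plate. The box pocket has its end plate at the left, the block right of middle and a white lock bar with an orange knob.

```bash
cat > h.py <<'E'
import cv2,numpy as np
from station import manip,cams
S=4
def ray(n,p,z):
    i=cams.camera_info(n);K,T=np.array(i["K"]),np.array(i["T"])
    d=T[:3,:3]@np.linalg.inv(K)@np.array([p[0],p[1],1.]);return T[:3,3]+d*(z-T[2,3])/d[2]
def up(im,roi):
    x,y,w,h=roi;return cv2.resize(im[y:y+h,x:x+w],None,fx=S,fy=S,interpolation=cv2.INTER_CUBIC)
def pix(c,roi): # upsampled coords -> original
    return (np.asarray(c,float)+.5)/S-.5+np.array(roi[:2])
def big(m):
    cs,_=cv2.findContours(m.astype(np.uint8),cv2.RETR_EXTERNAL,cv2.CHAIN_APPROX_NONE);return max(cs,key=cv2.contourArea)
def hsv(c):return [x.astype(int) for x in cv2.split(cv2.cvtColor(c,cv2.COLOR_BGR2HSV))]
def world(n,cnt,roi,z):
    return np.array([ray(n,p,z)[:2] for p in pix(cnt.reshape(-1,2),roi)])
def rect(P):
    (c,wh,a)=cv2.minAreaRect((P*1000).astype(np.float32));return np.round(c,1),np.round(wh,1),round(a,1)
def cen(m):
    M=cv2.moments(m.astype(np.uint8),True);return (M['m10']/M['m00'],M['m01']/M['m00'])
E
python3 - <<'E'
from h import *
t=cv2.imread("pics/top0.png")
roi=(305,160,85,62);H,Sa,V=hsv(up(t,roi))
pur=(H>120)&(H<155)&(Sa>120)
br=(Sa<60)&(V>120)
for k,(a,b,c,d,z) in dict(bar=(128,330,50,140,.044),block=(170,290,125,245,.036)).items():
    pass
n,l,st,ce=cv2.connectedComponentsWithStats((br|((H<35)&(Sa>100)&(V>90))).astype(np.uint8))
for i in range(1,n):
    if st[i,4]>300:
        print(st[i],rect(world("top",big(l==i),roi,.036)),rect(world("top",big(l==i),roi,.044)))
org=(H<35)&(Sa>100)&(V>90)
n,l,st,ce=cv2.connectedComponentsWithStats(org.astype(np.uint8))
for i in range(1,n):
    if st[i,4]>100: print("org",st[i],ray("top",pix(ce[i],roi),.07).round(4))
print("box outline z0",rect(world("top",big(pur|br|org),roi,0.)))
# lower outer edge
ys=[];W=pur.shape[1]
for x in range(30,W-30):
    c=np.where(pur[:,x])[0]
    if len(c):ys.append((x,c.max()))
w=world("top",np.array(ys),roi,0.)
f=cv2.fitLine((w*1000).astype(np.float32),cv2.DIST_HUBER,0,.01,.01).ravel();print("edge",f, np.degrees(np.arctan2(f[1],f[0])))
# drum, slim
roi=(228,180,30,30);H,Sa,V=hsv(up(t,roi))
c=big((V>120));w=world("top",c,roi,.09);print("drum",rect(w),cv2.minEnclosingCircle((w*1000).astype(np.float32)))
g=(H<40)&(Sa>100)&(V>80);print("grip",rect(world("top",big(g),roi,.12)),ray("top",pix(cen(g),roi),.12))
roi=(164,186,32,32);H,Sa,V=hsv(up(t,roi))
for th in(45,55,65):
  c=big((V>th));print("slim",rect(world("top",c,roi,.09)))
g=(H<25)&(Sa>90)&(V>80);print("grip",rect(world("top",big(g),roi,.12)),ray("top",pix(cen(g),roi),.12))
E
```

```text
[    0     0   340   248 42871] (array([ 560. , -169.7]), array([183.6, 255.3]), 1.4) (array([ 558.6, -167.9]), array([182.4, 253.6]), 1.4)
[ 162  117   68   82 3687] (array([ 533.3, -186.8]), array([43. , 56.1]), 81.0) (array([ 532.2, -184.9]), array([42.7, 55.7]), 81.0)
org [180  44  35  26 720] [ 0.6028 -0.1809  0.07  ]
org [191 140  27  28 578] [ 0.5329 -0.1854  0.07  ]Traceback (most recent call last):
  File "<stdin>", line 16, in <module>
  File "h.py", line 15, in world
    return np.array([ray(n,p,z)[:2] for p in pix(cnt.reshape(-1,2),roi)])
                     ~~~^^^^^^^
  File "h.py", line 5, in ray
    i=cams.camera_info(n);K,T=np.array(i["K"]),np.array(i["T"])
ValueError: time passes only in moves, steps and waits
```

```bash
python3 - <<'E'
from station import cams
import pickle;pickle.dump({n:{k:v for k,v in cams.camera_info(n).items() if k in"KT"} for n in("scene","top")},open("ci.pkl","wb"))
E
sed -i 's/^S=4/import pickle;CI=pickle.load(open("ci.pkl","rb"));S=4/; s/i=cams.camera_info(n)/i=CI[n]/' h.py
python3 - <<'E'
from h import *
t=cv2.imread("pics/top0.png")
roi=(305,160,85,62);H,Sa,V=hsv(up(t,roi))
pur=(H>120)&(H<155)&(Sa>120)
# bench is background: connected to border
nb=~pur
n,l,st,ce=cv2.connectedComponentsWithStats(nb.astype(np.uint8),connectivity=4)
for i in range(1,n):
    if st[i,4]>400 and st[i,0]>0:
        print(st[i],rect(world("top",big(l==i),roi,.044)))
print("box outline z0",rect(world("top",big(pur),roi,0.)))
W=pur.shape[1]
ys=[(x,np.where(pur[:,x])[0].max()) for x in range(50,W-70)]
w=world("top",np.array(ys),roi,0.)
f=cv2.fitLine((w*1000).astype(np.float32),cv2.DIST_HUBER,0,.01,.01).ravel();print("edge",f, np.degrees(np.arctan2(f[1],f[0])))
roi=(228,180,30,30);H,Sa,V=hsv(up(t,roi))
c=big((V>120));w=world("top",c,roi,.09);print("drum",rect(w),cv2.minEnclosingCircle((w*1000).astype(np.float32)))
g=(H<40)&(Sa>100)&(V>80);print("grip",rect(world("top",big(g),roi,.12)),ray("top",pix(cen(g),roi),.125))
roi=(164,186,32,32);H,Sa,V=hsv(up(t,roi))
for th in(45,55,65):
  c=big((V>th));print("slim",rect(world("top",c,roi,.09)))
g=(H<25)&(Sa>90)&(V>80);print("grip",rect(world("top",big(g),roi,.12)),ray("top",pix(cen(g),roi),.125))
# scene view grips
s=cv2.imread("pics/scene0.png")
for nm,roi in dict(block=(178,145,18,20),knob=(162,154,16,18),drum=(272,176,18,22),slim=(342,202,18,22)).items():
    H,Sa,V=hsv(up(s,roi));g=(H<40)&(Sa>90)&(V>80);c=big(g);x,y,ww,hh=cv2.boundingRect(c)
    print(nm,"scene tip",pix((x+ww/2,y),roi),"bot",pix((x+ww/2,y+hh),roi))
    print([ray("scene",pix(cen(g),roi),z)[:2].round(4).tolist() for z in(.05,.06,.11,.12)])
E
```

```text
[  73   92   34   91 1905] (array([ 546.2, -107.8]), array([17. , 68.7]), 82.1)
[ 153  115   79   89 5615] (array([ 531.6, -183. ]), array([50.1, 62. ]), 81.0)
box outline z0 (array([ 564.7, -171.8]), array([212.1, 127.5]), 82.0)
edge [ 1.3810197e-01  9.9041802e-01  5.0060327e+02 -1.7632352e+02] 82.061966
drum (array([532.6, 140. ]), array([53.8, 54.6]), 1.5) ((532.8973388671875, 140.12161254882812), 27.969045639038086)
grip (array([531.8, 140.4]), array([18.1, 17.9]), 38.0) [0.53128641 0.13994739 0.125     ]
slim (array([506.1, 313.8]), array([58.9, 37.3]), 31.3)
slim (array([506.2, 313.9]), array([57.8, 36.1]), 31.5)
slim (array([506.1, 313.8]), array([56.9, 34.9]), 31.0)
grip (array([505.9, 313.1]), array([19.3, 19.1]), 32.3) [0.50506491 0.31221795 0.125     ]
block scene tip [187.625 146.125] bot [187.625 159.875]
[[0.5295, -0.1929], [0.5381, -0.1816], [0.5808, -0.1254], [0.5893, -0.1141]]
knob scene tip [170.125 158.375] bot [170.125 170.625]
[[0.5972, -0.1898], [0.6047, -0.1786], [0.6421, -0.1226], [0.6496, -0.1114]]
drum scene tip [280.125 178.375] bot [280.125 194.125]
[[0.478, 0.101], [0.4873, 0.1077], [0.5341, 0.1409], [0.5434, 0.1475]]
slim scene tip [351.75  204.625] bot [351.75  221.875]
[[0.449, 0.2925], [0.4588, 0.2961], [0.5079, 0.3144], [0.5177, 0.318]]
```

```bash
cat >> h.py <<'E'
def proj(n,P):
    i=CI[n];K,T=np.array(i["K"]),np.array(i["T"]);q=K@(T[:3,:3].T@(np.array(P,float)-T[:3,3]));return q[:2]/q[2]
def prof(n,im,pts):
    m=np.array([proj(n,p) for p in pts],np.float32).reshape(-1,1,2)
    return cv2.remap(im,m[...,0].copy(),m[...,1].copy(),cv2.INTER_CUBIC).reshape(-1,3)
E
python3 - <<'E'
from h import *
t=cv2.imread("pics/top0.png")
a=np.radians(-8);ex=np.array([np.cos(a),np.sin(a),0]);ey=np.array([-np.sin(a),np.cos(a),0])
O=np.array([.5006,-.1763,0])+.0365*ex  # provisional; y offset unknown
O=O-ey*np.dot(O-np.array([.6028,-.1809,0]),ey) # y through knob
print("O",O)
def show(lbl,f,r):
    p=prof("top",t,[f(v/1000) for v in r]);print(lbl,[(v,int(c.max()),int(c.max())-int(c.min())) for v,c in zip(r,p)])
for x in(.02,-.02):
  show("endface z.05 x%g"%x,lambda v:O+ex*x+ey*v+[0,0,.05],range(-90,-50,3))
  show("plate z.066 x%g"%x,lambda v:O+ex*x+ey*v+[0,0,.066],range(46,76,2))
for y in(.04,-.04):
  show("bar front z.044 y%g"%y,lambda v:O+ex*v+ey*y+[0,0,.044],range(36,90,3))
  show("outer wall z0 y%g"%y,lambda v:O+ex*v+ey*y,range(-46,-28,2))
  show("ledge/wall inner z.03",lambda v:O+ex*v+ey*y+[0,0,.03],range(-45,-20,2))
show("bar ends",lambda v:O+ex*.055+ey*v+[0,0,.044],list(range(-76,-52,2))+list(range(54,78,2)))
E
```

```text
O [ 0.53809035 -0.17180565  0.        ]
endface z.05 x0.02 [(-90, 126, 11), (-87, 103, 67), (-84, 98, 69), (-81, 98, 70), (-78, 100, 69), (-75, 99, 69), (-72, 86, 62), (-69, 46, 36), (-66, 25, 18), (-63, 26, 19), (-60, 44, 36), (-57, 84, 60), (-54, 89, 63), (-51, 92, 64)]
plate z.066 x0.02 [(46, 19, 19), (48, 22, 21), (50, 25, 24), (52, 30, 26), (54, 32, 26), (56, 29, 24), (58, 22, 21), (60, 37, 12), (62, 75, 4), (64, 100, 8), (66, 94, 8), (68, 65, 5), (70, 34, 5), (72, 19, 2), (74, 25, 9)]
endface z.05 x-0.02 [(-90, 109, 20), (-87, 97, 58), (-84, 98, 72), (-81, 98, 70), (-78, 99, 69), (-75, 104, 71), (-72, 83, 59), (-69, 35, 29), (-66, 23, 20), (-63, 20, 19), (-60, 51, 42), (-57, 87, 64), (-54, 100, 70), (-51, 102, 68)]
plate z.066 x-0.02 [(46, 105, 68), (48, 105, 69), (50, 105, 68), (52, 105, 68), (54, 105, 69), (56, 106, 70), (58, 104, 64), (60, 97, 47), (62, 92, 18), (64, 103, 6), (66, 103, 8), (68, 82, 6), (70, 41, 3), (72, 16, 3), (74, 23, 4)]
bar front z.044 y0.04 [(36, 49, 38), (39, 56, 20), (42, 157, 6), (45, 151, 6), (48, 150, 4), (51, 151, 5), (54, 151, 5), (57, 151, 5), (
[... 836 characters left out ...]
(-44, 149, 3), (-42, 147, 1), (-40, 136, 0), (-38, 89, 8), (-36, 31, 22), (-34, 72, 58), (-32, 116, 79), (-30, 90, 66)]
ledge/wall inner z.03 [(-45, 151, 5), (-43, 85, 8), (-41, 27, 18), (-39, 24, 24), (-37, 81, 53), (-35, 115, 72), (-33, 94, 67), (-31, 96, 64), (-29, 96, 62), (-27, 91, 58), (-25, 95, 50), (-23, 102, 47), (-21, 105, 51)]
bar ends [(-76, 121, 3), (-74, 82, 12), (-72, 75, 19), (-70, 114, 13), (-68, 141, 8), (-66, 151, 5), (-64, 151, 6), (-62, 151, 6), (-60, 151, 6), (-58, 151, 5), (-56, 150, 5), (-54, 150, 5), (54, 151, 5), (56, 155, 5), (58, 140, 7), (60, 115, 14), (62, 118, 15), (64, 139, 10), (66, 150, 6), (68, 129, 5), (70, 75, 6), (72, 33, 16), (74, 49, 35), (76, 79, 56)]
```

```bash
cat > go.py <<'E'
import sys,numpy as np
from scipy.spatial.transform import Rotation as R
from station import manip
def plan(pos,yaw):  # world pos (m), world angle of tool y (deg)
    s=manip.sense();r=R.from_quat(s["tool_rot"]);cur=np.degrees(np.arctan2(*r.as_matrix()[[1,0],1]))
    yaw=cur+(yaw-cur+90)%180-90
    y=np.radians(yaw);Y=np.array([np.cos(y),np.sin(y),0]);Z=np.array([0,0,-1.]);X=np.cross(Y,Z)
    t=R.from_matrix(np.c_[X,Y,Z])
    print("shift cm",(r.inv().apply(np.array(pos)-s["tcp_pos"])*100).round(2).tolist(),"rot deg",np.degrees((r.inv()*t).as_rotvec()).round(1).tolist(),
      "| t %.1f pos %s yaw %.1f gap %.2f F %s grip %.1f q6 %.2f"%(s["t"],s["tcp_pos"].round(4),cur,s["finger_gap"]*8.54,s["force"].round(1),s["gripper_force"],s["q"][5]))
if __name__=="__main__": v=list(map(float,sys.argv[1:]));plan(v[:3],v[3])
E
python3 go.py .5335 -.187 .16 -8
```

```text
shift cm [-56.46, -59.16, 9.04] rot deg [-0.1, 0.1, 75.4] | t 0.1 pos [0.24   0.5764 0.2494] yaw 67.4 gap 8.56 F [ 0.1 -0.7  0.2] grip 0.0 q6 -0.18
```

Call:
carry_out:
  targets:
    - [[-2,-2,0,0,0,3,4],[-5,-5,0,0,0,6,4],[-8,-8,0,0,0,10,4],[-11,-11.5,0,0,0,14,4],[-14,-14.5,0,0,0,18,4],[-17,-17.5,0,0,0,22,4],[-20,-21,0,0,0,26,4],[-23,-24,0,0,0,30,4],[-26,-27,0,0,0,34,4],[-29,-30,0,0,0,38,4],[-32,-33,0,0,0,42,4],[-35,-36.5,0,0,0,46,4]]

```text
t: 1.1
tcp_pos: [0.4173, 0.1217, 0.2503]
tool_rot: [0.565, 0.825, 0.0, 0.0]
force: [0.4, 0.1, -0.3]
finger_gap: 0.47
gripper_force: 0.0
```

```bash
python3 go.py .5335 -.187 .16 -8
```

```text
shift cm [-32.98, -0.32, 9.03] rot deg [0.0, -0.0, 29.2] | t 1.1 pos [0.4173 0.1217 0.2503] yaw 21.2 gap 4.01 F [ 0.4  0.1 -0.3] grip 0.0 q6 -0.34
```

Call:
carry_out:
  targets:
    - [[-3,0,0.5,0,0,3,4],[-6,0,1.5,0,0,6,4],[-9.5,0,2.5,0,0,9,4],[-13,0,3.5,0,0,12,4],[-16.5,0,4.5,0,0,15,4],[-20,0,5.5,0,0,18,4],[-23.5,0,6.5,0,0,21,4],[-26.5,0,7.5,0,0,24,4],[-29,0,8.5,0,0,26.5,4],[-30.5,0,9,0,0,28,4],[-31.2,0,9,0,0,28,4],[-31.2,0,9,0,0,28,4]]

```text
t: 2.1
tcp_pos: [0.5307, -0.1678, 0.16]
tool_rot: [0.747, 0.665, -0.0, -0.0]
force: [-0.5, 0.5, -0.2]
finger_gap: 0.471
gripper_force: 0.0
```

```bash
python3 go.py .5345 -.187 .058 -8
```

```text
shift cm [-1.87, 0.6, 10.2] rot deg [-0.0, -0.0, 1.3] | t 2.1 pos [ 0.5307 -0.1678  0.16  ] yaw -6.7 gap 4.03 F [-0.5  0.5 -0.2] grip 0.0 q6 -0.39
```

Call:
carry_out:
  targets:
    - [[-1,0.3,1.5,0,0,1.3,4],[-1.9,0.6,3.5,0,0,1.3,4],[-1.9,0.6,5.5,0,0,1.3,4],[-1.9,0.6,7.5,0,0,1.3,4],[-1.9,0.6,9.2,0,0,1.3,4],[-1.9,0.6,10.2,0,0,1.3,4],[-1.9,0.6,10.2,0,0,1.3,4],[-1.9,0.6,10.2,0,0,1.3,4]]

```text
t: 2.77
tcp_pos: [0.5341, -0.1854, 0.0587]
tool_rot: [0.754, 0.657, -0.0, -0.0]
force: [-0.2, 0.3, -0.6]
finger_gap: 0.465
gripper_force: 0.0
```

Call:
carry_out:
  targets:
    - [[0,0,0,0,0,0,1],[0,0,0,0,0,0,1],[0,0,0,0,0,0,1],[0,0,0,0,0,0,1],[0,0,0,0,0,0,1],[0,0,0,0,0,0,1]]
  force: 40

```text
t: 3.27
tcp_pos: [0.5348, -0.1865, 0.0597]
tool_rot: [0.754, 0.657, 0.0, 0.001]
force: [-0.7, 1.4, 6.4]
finger_gap: 0.201
gripper_force: 41.1
```

```bash
python3 go.py .5345 -.187 .058 -8
```

```text
shift cm [-0.05, -0.02, 0.17] rot deg [0.1, 0.0, 0.1] | t 3.3 pos [ 0.5348 -0.1865  0.0597] yaw -7.9 gap 1.71 F [-0.7  1.4  6.4] grip 41.1 q6 -0.40
```

Call:
carry_out:
  targets:
    - [[0,0.1,-0.15,0,0,0,1],[0,0.3,-0.15,0,0,0,1],[0,0.5,-0.15,0,0,0,1],[0,0.6,-0.15,0,0,0,1],[0,0.6,-0.15,0,0,0,1],[0,0.6,-0.15,0,0,0,1]]

```text
t: 3.77
tcp_pos: [0.5364, -0.1865, 0.0599]
tool_rot: [0.754, 0.657, -0.002, -0.004]
force: [-9.2, -1.3, 7.1]
finger_gap: 0.203
gripper_force: 41.2
```

```bash
python3 go.py .5345 -.187 .058 -8
```

```text
shift cm [-0.07, -0.18, 0.19] rot deg [-0.5, -0.1, 0.1] | t 3.8 pos [ 0.5364 -0.1865  0.0599] yaw -7.9 gap 1.74 F [-9.2 -1.3  7.1] grip 41.2 q6 -0.39
```

Call:
carry_out:
  targets:
    - [[0,-0.2,0,0,0,0,1],[0,-0.4,0,0,0,0,1],[0,-0.6,0,0,0,0,1],[0,-0.8,0,0,0,0,1],[0,-1.0,0,0,0,0,1],[0,-1.0,0,0,0,0,1],[0,-1.0,0,0,0,0,1]]

```text
t: 4.35
tcp_pos: [0.531, -0.1864, 0.0598]
tool_rot: [0.754, 0.657, 0.0, 0.001]
force: [1.5, -0.8, -3.3]
finger_gap: 0.198
gripper_force: 39.9
```

```bash
python3 go.py .5345 -.187 .058 -8
```

```text
shift cm [-0.01, 0.36, 0.18] rot deg [0.1, 0.0, 0.1] | t 4.3 pos [ 0.531  -0.1864  0.0598] yaw -7.9 gap 1.69 F [ 1.5 -0.8 -3.3] grip 39.9 q6 -0.40
```

Call:
carry_out:
  targets:
    - [[0,-0.2,0,0,0,0,1],[0,-0.4,0,0,0,0,1],[0,-0.4,0,0,0,0,1],[0,-0.4,0,0,0,0,1]]

```text
t: 4.68
tcp_pos: [0.5305, -0.1865, 0.0602]
tool_rot: [0.755, 0.656, 0.003, 0.004]
force: [9.2, 0.3, -6.8]
finger_gap: 0.2
gripper_force: 39.7
```

```bash
python3 go.py .5345 -.187 .058 -8
```

```text
shift cm [0.01, 0.4, 0.23] rot deg [0.6, 0.1, -0.0] | t 4.7 pos [ 0.5305 -0.1865  0.0602] yaw -8.0 gap 1.71 F [ 9.2  0.3 -6.8] grip 39.7 q6 -0.40
```

Call:
carry_out:
  targets:
    - [[0,0.4,0.05,0,0,0,1],[-0.4,0.55,0.05,0,0,0,1],[-0.8,0.55,0.05,0,0,0,1],[-1.2,0.55,0.05,0,0,0,1],[-1.6,0.55,0.05,0,0,0,1],[-2.0,0.55,0.05,0,0,0,1],[-2.4,0.55,0.05,0,0,0,1],[-2.7,0.55,0.05,0,0,0,1],[-3.0,0.55,0.05,0,0,0,1],[-3.2,0.55,0.05,0,0,0,1],[-3.4,0.55,0.05,0,0,0,1],[-3.5,0.55,0.05,0,0,0,1]]

```text
t: 5.68
tcp_pos: [0.5265, -0.2187, 0.0598]
tool_rot: [0.755, 0.656, 0.001, -0.002]
force: [3.8, 12.4, 9.1]
finger_gap: 0.199
gripper_force: 41.8
```

```bash
python3 go.py .5288 -.2195 .058 -8
```

```text
shift cm [-0.05, 0.24, 0.18] rot deg [-0.1, -0.3, -0.1] | t 5.7 pos [ 0.5265 -0.2187  0.0598] yaw -8.1 gap 1.70 F [ 3.8 12.4  9.1] grip 41.8 q6 -0.45
```

Call:
carry_out:
  targets:
    - [[0.1,0.2,0,0,0,0,1],[0.1,0.25,0,0,0,0,1],[0.1,0.25,0,0,0,0,1],[0.1,0.25,0,0,0,0,4],[0.1,0.25,0,0,0,0,4],[0.1,0.25,-1,0,0,0,4],[0.1,0.25,-3,0,0,0,4],[0.1,0.25,-6,0,0,0,4],[0.1,0.25,-9,0,0,0,4],[0.1,0.25,-12,0,0,0,4],[0.1,0.25,-14,0,0,0,4],[0.1,0.25,-14,0,0,0,4]]

```text
t: 6.68
tcp_pos: [0.5322, -0.2224, 0.2047]
tool_rot: [0.754, 0.657, 0.001, 0.005]
force: [0.5, 0.2, -0.2]
finger_gap: 0.467
gripper_force: 0.0
```

```bash
python3 go.py .5325 .140 .2 38
```

```text
shift cm [35.9, -4.97, 0.24] rot deg [0.4, 0.5, -45.9] | t 6.7 pos [ 0.5322 -0.2224  0.2047] yaw -7.9 gap 3.99 F [ 0.5  0.2 -0.2] grip 0.0 q6 -0.45
```

Call:
carry_out:
  targets:
    - [[1.5,-0.2,0,0,0,-3,4],[4,-0.5,0,0,0,-7,4],[7.5,-1,0,0,0,-11,4],[11,-1.5,0,0,0,-15,4],[14.5,-2,0,0,0,-19,4],[18,-2.5,0,0,0,-23,4],[21.5,-3,0,0,0,-27,4],[25,-3.5,0,0,0,-32,4],[28.5,-4,0,0,0,-37,4],[32,-4.5,0,0,0,-42,4],[34.5,-4.8,0,0,0,-45,4],[35.8,-4.9,0,0.3,0.3,-46,4]]

```text
t: 7.68
tcp_pos: [0.5293, 0.1439, 0.1989]
tool_rot: [0.436, 0.9, 0.0, -0.004]
force: [-0.9, -0.2, 1.3]
finger_gap: 0.469
gripper_force: 0.0
```

Call:
carry_out:
  targets:
    - [[0,0,0,0,0,0,4],[0,0,0,0,0,0,4],[0,0,0,0,0,0,4]]

```text
t: 7.93
tcp_pos: [0.5305, 0.1397, 0.199]
tool_rot: [0.439, 0.899, -0.0, -0.004]
force: [-0.1, -0.4, 0.4]
finger_gap: 0.47
gripper_force: 0.0
```

```bash
python3 go.py .532 .140 .115 38
```

```text
shift cm [-0.12, 0.17, 8.4] rot deg [-0.2, -0.4, -0.0] | t 7.9 pos [0.5305 0.1397 0.199 ] yaw 38.0 gap 4.01 F [-0.1 -0.4  0.4] grip 0.0 q6 -0.61
```

Call:
carry_out:
  targets:
    - [[-0.1,0.1,1.5,-0.2,-0.4,0,4],[-0.1,0.1,3.5,-0.2,-0.4,0,4],[-0.1,0.1,5.5,-0.2,-0.4,0,4],[-0.1,0.1,7.3,-0.2,-0.4,0,4],[-0.1,0.1,8.2,-0.2,-0.4,0,4],[-0.1,0.1,8.4,-0.2,-0.4,0,4],[-0.1,0.1,8.4,-0.2,-0.4,0,4],[-0.1,0.1,8.4,-0.2,-0.4,0,1],[-0.1,0.1,8.4,-0.2,-0.4,0,1],[-0.1,0.1,8.4,-0.2,-0.4,0,1],[-0.1,0.1,8.4,-0.2,-0.4,0,1],[-0.1,0.1,8.4,-0.2,-0.4,0,1]]
  force: 60

```text
t: 8.93
tcp_pos: [0.5321, 0.1411, 0.1164]
tool_rot: [0.438, 0.899, 0.001, 0.002]
force: [0.5, -2.2, 5.5]
finger_gap: 0.197
gripper_force: 59.9
```

```bash
python3 go.py .535 -.17 .2 -8
```

```text
shift cm [-24.68, -18.95, -8.35] rot deg [0.2, 0.1, 46.1] | t 8.9 pos [0.5321 0.1411 0.1164] yaw 38.1 gap 1.68 F [ 0.5 -2.2  5.5] grip 59.9 q6 -0.61
```

Call:
carry_out:
  targets:
    - [[0,0,-1,0,0,0,1],[0,0,-3,0,0,0,1],[0,0,-5,0,0,0,1],[-1,-0.8,-7,0,0,3,1],[-3,-2.3,-8.3,0,0,6,1],[-5.5,-4.2,-8.3,0,0,10,1],[-8,-6.1,-8.3,0,0,15,1],[-10.5,-8,-8.3,0,0,20,1],[-13,-10,-8.3,0,0,25,1],[-15.5,-12,-8.3,0,0,30,1],[-18,-13.8,-8.3,0,0,35,1],[-20.5,-15.7,-8.3,0,0,40,1]]

```text
t: 9.93
tcp_pos: [0.533, -0.1176, 0.1979]
tool_rot: [0.72, 0.694, 0.0, -0.001]
force: [1.6, -0.1, -4.4]
finger_gap: 0.194
gripper_force: 59.2
```

Call:
carry_out:
  targets:
    - [[-1.5,0.3,0,0,0,3,1],[-3,0.6,0,0,0,6,1],[-4,1,0,0,0,6,1],[-4,1,0,0,0,6,1],[-4,1,0,0,0,6,1]]

```text
t: 10.35
tcp_pos: [0.5423, -0.1567, 0.1979]
tool_rot: [0.754, 0.657, 0.0, -0.001]
force: [-1.0, 0.5, -3.8]
finger_gap: 0.198
gripper_force: 59.1
```

```bash
python3 go.py .5364 -.1653 .1 -8; python3 - <<'E'
from h import *
cv2.imwrite("pics/top1.png",cams.snapshot("top")[:,:,::-1])
E
```

```text
shift cm [-0.94, -0.47, 9.79] rot deg [-0.0, -0.1, 0.1] | t 10.3 pos [ 0.5423 -0.1567  0.1979] yaw -7.9 gap 1.69 F [-1.   0.5 -3.8] grip 59.1 q6 -0.34
```

Call:
carry_out:
  targets:
    - [[-0.5,-0.3,1,0,0,0,1],[-0.9,-0.5,3,0,0,0,1],[-0.9,-0.5,5.5,0,0,0,1],[-0.9,-0.5,8,0,0,0,1],[-0.9,-0.5,9.5,0,0,0,1],[-0.9,-0.5,9.8,0,0,0,1],[-0.9,-0.5,9.8,0,0,0,1],[-0.9,-0.5,9.8,0,0,0,1]]

```text
t: 11.07
tcp_pos: [0.5371, -0.1648, 0.1009]
tool_rot: [0.754, 0.657, 0.001, 0.001]
force: [0.3, 0.3, -4.5]
finger_gap: 0.193
gripper_force: 59.2
```

```bash
python3 go.py .5364 -.1653 .062 -8
```

```text
shift cm [-0.06, -0.07, 3.89] rot deg [0.1, -0.0, 0.2] | t 11.1 pos [ 0.5371 -0.1648  0.1009] yaw -7.8 gap 1.65 F [ 0.3  0.3 -4.5] grip 59.2 q6 -0.36
```

Call:
carry_out:
  targets:
    - [[0,-0.1,0.5,0,0,0,1],[0,-0.1,1,0,0,0,1],[0,-0.1,1.5,0,0,0,1],[0,-0.1,2,0,0,0,1],[0,-0.1,2.5,0,0,0,1],[0,-0.1,3,0,0,0,1],[0,-0.1,3.4,0,0,0,1],[0,-0.1,3.7,0,0,0,1],[0,-0.1,3.9,0,0,0,1],[0,-0.1,4,0,0,0,1],[0,-0.1,4,0,0,0,1]]

```text
t: 11.98
tcp_pos: [0.5353, -0.1651, 0.0624]
tool_rot: [0.754, 0.657, 0.0, 0.0]
force: [-4.4, 1.8, 12.2]
finger_gap: 0.2
gripper_force: 61.5
```

```bash
python3 go.py .5364 -.1653 .062 -8
```

```text
shift cm [-0.0, 0.11, 0.04] rot deg [0.0, -0.0, 0.1] | t 12.0 pos [ 0.5353 -0.1651  0.0624] yaw -7.9 gap 1.71 F [-4.4  1.8 12.2] grip 61.5 q6 -0.36
```

Call:
carry_out:
  targets:
    - [[-0.1,0,-0.1,0,0,0,1],[-0.2,0,-0.1,0,0,0,1],[-0.3,0,-0.1,0,0,0,1],[-0.4,0,-0.1,0,0,0,1],[-0.5,0,-0.1,0,0,0,1],[-0.5,0,-0.1,0,0,0,1]]

```text
t: 12.48
tcp_pos: [0.5356, -0.1688, 0.0625]
tool_rot: [0.755, 0.656, 0.002, -0.0]
force: [-0.3, 7.2, 8.6]
finger_gap: 0.196
gripper_force: 61.0
```

```bash
python3 go.py .5364 -.1653 .062 -8
```

```text
shift cm [0.36, 0.03, 0.05] rot deg [0.1, -0.1, 0.0] | t 12.5 pos [ 0.5356 -0.1688  0.0625] yaw -8.0 gap 1.68 F [-0.3  7.2  8.6] grip 61.0 q6 -0.37
```

Call:
carry_out:
  targets:
    - [[-0.1,0,0,0,0,0,1],[-0.2,0,0,0,0,0,1],[-0.25,0,0,0,0,0,1],[-0.25,0,0,0,0,0,1]]

```text
t: 12.82
tcp_pos: [0.5355, -0.1691, 0.0626]
tool_rot: [0.755, 0.656, 0.003, -0.001]
force: [2.7, 13.9, 9.5]
finger_gap: 0.196
gripper_force: 61.3
```

```bash
python3 go.py .5364 -.1653 .062 -8
```

```text
shift cm [0.39, 0.04, 0.06] rot deg [0.1, -0.3, -0.1] | t 12.8 pos [ 0.5355 -0.1691  0.0626] yaw -8.1 gap 1.67 F [ 2.7 13.9  9.5] grip 61.3 q6 -0.37
```

Call:
carry_out:
  targets:
    - [[0.2,0,0,0,0,0,1],[0.35,0,0,0,0,0,1],[0.35,0,0,0,0,0,4],[0.35,0,0,0,0,0,4],[0.35,0,0,0,0,0,4],[0.35,0,-1,0,0,0,4],[0.35,0,-3,0,0,0,4],[0.35,0,-6,0,0,0,4],[0.35,0,-9,0,0,0,4],[0.35,0,-12,0,0,0,4],[0.35,0,-13.5,0,0,0,4],[0.35,0,-13.5,0,0,0,4]]

```text
t: 13.82
tcp_pos: [0.5373, -0.1708, 0.2008]
tool_rot: [0.754, 0.656, 0.002, 0.005]
force: [0.5, -0.2, -0.7]
finger_gap: 0.469
gripper_force: 0.0
```

```bash
python3 go.py .505 .3135 .2 31.3
```

```text
shift cm [47.52, -9.88, -0.16] rot deg [0.5, 0.4, -39.2] | t 13.8 pos [ 0.5373 -0.1708  0.2008] yaw -7.9 gap 4.01 F [ 0.5 -0.2 -0.7] grip 0.0 q6 -0.37
```

Call:
carry_out:
  targets:
    - [[2,-0.4,0,0,0,-1,4],[5.5,-1.2,0,0,0,-4,4],[9.5,-2,0,0,0,-7,4],[13.5,-2.8,0,0,0,-10,4],[17.5,-3.7,0,0,0,-14,4],[21.5,-4.5,0,0,0,-18,4],[25.5,-5.3,0,0,0,-22,4],[29.5,-6.2,0,0,0,-26,4],[33.5,-7,0,0,0,-30,4],[37.5,-7.8,0,0,0,-34,4],[41.5,-8.6,0,0,0,-37,4],[44.5,-9.3,0,0.4,0.3,-39,4]]

```text
t: 14.82
tcp_pos: [0.5028, 0.2871, 0.1953]
tool_rot: [0.49, 0.872, -0.0, -0.005]
force: [0.3, -1.0, -0.6]
finger_gap: 0.469
gripper_force: 0.0
```

Call:
carry_out:
  targets:
    - [[2,-1.8,0,0,0,0,4],[2,-1.8,0,0,0,0,4],[2,-1.8,0,0,0,0,4],[2,-1.8,0,0,0,0,4]]

```text
t: 15.15
tcp_pos: [0.4784, 0.2917, 0.196]
tool_rot: [0.492, 0.871, -0.0, -0.004]
force: [0.1, -0.4, -0.4]
finger_gap: 0.465
gripper_force: 0.0
```

```bash
python3 go.py .505 .3135 .115 31.3
```

```text
shift cm [0.44, 3.44, 8.08] rot deg [-0.3, -0.4, -0.2] | t 15.2 pos [0.4784 0.2917 0.196 ] yaw 31.1 gap 3.97 F [ 0.1 -0.4 -0.4] grip 0.0 q6 -0.20
```

Call:
carry_out:
  targets:
    - [[0.2,1.8,0,-0.3,-0.4,0,4],[0.4,3.4,0,-0.3,-0.4,0,4],[0.4,3.4,0.5,-0.3,-0.4,0,4],[0.4,3.4,1.5,-0.3,-0.4,0,4],[0.4,3.4,3.5,-0.3,-0.4,0,4],[0.4,3.4,5.5,-0.3,-0.4,0,4],[0.4,3.4,7.2,-0.3,-0.4,0,4],[0.4,3.4,8,-0.3,-0.4,0,4],[0.4,3.4,8.1,-0.3,-0.4,0,4],[0.4,3.4,8.1,-0.3,-0.4,0,4]]

```text
t: 15.98
tcp_pos: [0.5043, 0.3126, 0.1147]
tool_rot: [0.492, 0.871, -0.0, -0.0]
force: [0.2, 1.2, -0.7]
finger_gap: 0.471
gripper_force: 0.0
```

Call:
carry_out:
  targets:
    - [[0,0,0,0,0,0,1],[0,0,0,0,0,0,1],[0,0,0,0,0,0,1],[0,0,0,0,0,0,1],[0,0,0,0,0,0,1]]
  force: 80

```text
t: 16.4
tcp_pos: [0.5057, 0.3136, 0.1167]
tool_rot: [0.492, 0.871, 0.001, 0.001]
force: [-0.4, -1.4, 5.1]
finger_gap: 0.195
gripper_force: 79.7
```

```bash
python3 go.py .5415 -.127 .2 -8
```

```text
shift cm [-39.59, -19.65, -8.38] rot deg [0.2, -0.0, 39.1] | t 16.4 pos [0.5057 0.3136 0.1167] yaw 31.1 gap 1.67 F [-0.4 -1.4  5.1] grip 79.7 q6 -0.17
```

Call:
carry_out:
  targets:
    - [[0,0,-1,0,0,0,1],[0,0,-3,0,0,0,1],[0,0,-5.5,0,0,0,1],[-2,-1,-7.5,0,0,2,1],[-5,-2.5,-8.3,0,0,4,1],[-8,-4,-8.3,0,0,7,1],[-11,-5.5,-8.3,0,0,10,1],[-14,-7,-8.3,0,0,14,1],[-17,-8.5,-8.3,0,0,18,1],[-20,-10,-8.3,0,0,22,1],[-23,-11.5,-8.3,0,0,26,1],[-26,-13,-8.3,0,0,30,1]]

```text
t: 17.4
tcp_pos: [0.5268, 0.0223, 0.1981]
tool_rot: [0.702, 0.713, 0.0, -0.001]
force: [0.6, -0.6, -3.9]
finger_gap: 0.192
gripper_force: 78.7
```

```bash
python3 go.py .541 -.1326 .2 -8
```

```text
shift cm [-15.51, 1.18, -0.21] rot deg [-0.0, -0.1, 8.9] | t 17.4 pos [0.5268 0.0223 0.1981] yaw 0.9 gap 1.64 F [ 0.6 -0.6 -3.9] grip 78.7 q6 -0.19
```

Call:
carry_out:
  targets:
    - [[-3,0.3,0,0,0,2,1],[-6,0.6,0,0,0,4,1],[-9,0.9,0,0,0,6,1],[-11.5,1.1,0,0,0,8,1],[-13,1.2,0,0,0,9,1],[-13.8,1.2,0,0,0,9,1],[-13.8,1.2,0,0,0,9,1],[-13.8,1.2,0,0,0,9,1],[-13.8,1.2,0,0,0,9,1]]

```text
t: 18.15
tcp_pos: [0.5416, -0.1125, 0.198]
tool_rot: [0.754, 0.657, 0.001, -0.001]
force: [0.2, -1.3, -3.0]
finger_gap: 0.192
gripper_force: 78.7
```

```bash
python3 go.py .541 -.1326 .102 -8
```

```text
shift cm [-2.02, 0.22, 9.6] rot deg [-0.0, -0.1, 0.2] | t 18.1 pos [ 0.5416 -0.1125  0.198 ] yaw -7.8 gap 1.64 F [ 0.2 -1.3 -3. ] grip 78.7 q6 -0.27
```

Call:
carry_out:
  targets:
    - [[-1,0.1,0,0,0,0.2,1],[-2,0.2,0,0,0,0.2,1],[-2,0.2,1,0,0,0.2,1],[-2,0.2,1.8,0,0,0.2,1],[-2,0.2,1.8,0,0,0.2,1],[-2,0.2,1.8,0,0,0.2,1]]

```text
t: 18.65
tcp_pos: [0.5406, -0.1337, 0.1789]
tool_rot: [0.755, 0.655, 0.0, -0.001]
force: [0.5, -0.1, -3.8]
finger_gap: 0.192
gripper_force: 78.6
```

```bash
python3 go.py .541 -.1326 .102 -8; python3 - <<'E'
from h import *
a=cams.snapshot("top")[160:225,300:392,::-1];b=cams.snapshot("scene")[115:215,125:245,::-1]
o=np.zeros((560,800,3),np.uint8);o[:282,:400]=cv2.resize(a,(400,282),interpolation=cv2.INTER_CUBIC);o[:333,400:]=cv2.resize(b,(400,333),interpolation=cv2.INTER_CUBIC)
cv2.imwrite("pics/c2.png",o[:340])
E
```

```text
shift cm [0.1, 0.04, 7.69] rot deg [-0.1, -0.1, -0.1] | t 18.6 pos [ 0.5406 -0.1337  0.1789] yaw -8.1 gap 1.64 F [ 0.5 -0.1 -3.8] grip 78.6 q6 -0.30
```

View pics/c2.png

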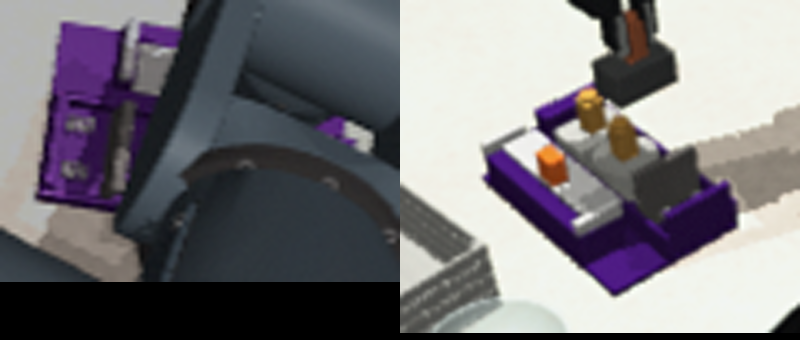

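The scene crop shows the block at (590,125) and the drum at (622,150) both seated upright, with the slim held level above them at (637,70).

Call:
carry_out:
  targets:
    - [[0.1,0,1,0,0,0,1],[0.1,0,3,0,0,0,1],[0.1,0,5,0,0,0,1],[0.1,0,6.7,0,0,0,1],[0.1,0,7.4,0,0,0,1],[0.1,0,7.6,0,0,0,1],[0.1,0,7.6,0,0,0,1],[0.1,0,7.6,0,0,0,1]]

```text
t: 19.42
tcp_pos: [0.5425, -0.1334, 0.1048]
tool_rot: [0.755, 0.655, 0.001, 0.001]
force: [0.1, -0.1, -3.0]
finger_gap: 0.19
gripper_force: 78.5
```

Call:
carry_out:
  targets:
    - [[0.2,0,0,0,0,0,1],[0.4,0,0,0,0,0,1],[0.6,0,0,0,0,0,1],[0.8,0,0,0,0,0,1],[0.9,0,0,0,0,0,1],[0.9,0,0,0,0,0,1]]

```text
t: 19.92
tcp_pos: [0.5438, -0.1249, 0.1048]
tool_rot: [0.755, 0.655, 0.001, 0.001]
force: [0.5, -3.2, -2.5]
finger_gap: 0.192
gripper_force: 78.8
```

```bash
python3 go.py .5429 -.1192 .102 -8
```

```text
shift cm [0.55, -0.17, 0.28] rot deg [0.2, 0.0, -0.1] | t 19.9 pos [ 0.5438 -0.1249  0.1048] yaw -8.1 gap 1.64 F [ 0.5 -3.2 -2.5] grip 78.8 q6 -0.29
```

Call:
carry_out:
  targets:
    - [[0.2,-0.1,0.1,0,0,0,1],[0.4,-0.15,0.2,0,0,0,1],[0.6,-0.15,0.2,0,0,0,1],[0.7,-0.15,0.2,0,0,0,1],[0.7,-0.15,0.2,0,0,0,1],[0.7,-0.15,0.2,0,0,0,1]]

```text
t: 20.42
tcp_pos: [0.5431, -0.1179, 0.1023]
tool_rot: [0.755, 0.655, 0.001, 0.001]
force: [0.3, -5.6, -1.5]
finger_gap: 0.192
gripper_force: 78.9
```

```bash
python3 go.py .5429 -.1187 .102 -8
```

```text
shift cm [-0.09, -0.01, 0.03] rot deg [0.2, 0.0, -0.1] | t 20.4 pos [ 0.5431 -0.1179  0.1023] yaw -8.1 gap 1.64 F [ 0.3 -5.6 -1.5] grip 78.9 q6 -0.27
```

Call:
carry_out:
  targets:
    - [[0,0,0.3,0,0,0,1],[0,0,0.6,0,0,0,1],[0,0,0.9,0,0,0,1],[0,0,1.2,0,0,0,1],[0,0,1.5,0,0,0,1],[0,0,1.8,0,0,0,1],[0,0,1.8,0,0,0,1]]

```text
t: 21.0
tcp_pos: [0.5426, -0.1177, 0.0837]
tool_rot: [0.755, 0.655, 0.0, 0.0]
force: [0.0, -6.8, -4.6]
finger_gap: 0.189
gripper_force: 78.7
```

```bash
python3 go.py .5429 -.1187 .062 -8
```

```text
shift cm [-0.09, 0.04, 2.17] rot deg [0.1, 0.0, -0.1] | t 21.0 pos [ 0.5426 -0.1177  0.0837] yaw -8.1 gap 1.61 F [ 0.  -6.8 -4.6] grip 78.7 q6 -0.27
```

Call:
carry_out:
  targets:
    - [[0,0,0.3,0,0,0,1],[0,0,0.6,0,0,0,1],[0,0,0.9,0,0,0,1],[0,0,1.2,0,0,0,1],[0,0,1.5,0,0,0,1],[0,0,1.8,0,0,0,1],[0,0,2.0,0,0,0,1],[0,0,2.2,0,0,0,1],[0,0,2.3,0,0,0,1],[0,0,2.3,0,0,0,1]]

```text
t: 21.83
tcp_pos: [0.5428, -0.1178, 0.0626]
tool_rot: [0.755, 0.655, 0.001, 0.001]
force: [-2.8, -5.5, 8.5]
finger_gap: 0.19
gripper_force: 80.3
```

```bash
python3 go.py .5429 -.1187 .062 -8
```

```text
shift cm [-0.09, 0.02, 0.06] rot deg [0.1, 0.0, -0.1] | t 21.8 pos [ 0.5428 -0.1178  0.0626] yaw -8.1 gap 1.62 F [-2.8 -5.5  8.5] grip 80.3 q6 -0.27
```

Call:
carry_out:
  targets:
    - [[-0.15,0,0,0,0,0,1],[-0.3,0,0,0,0,0,1],[-0.3,0,0,0,0,0,1],[-0.3,0,0,0,0,0,4],[-0.3,0,0,0,0,0,4],[-0.3,0,0,0,0,0,4],[-0.3,0,-1,0,0,0,4],[-0.3,0,-3,0,0,0,4],[-0.3,0,-6,0,0,0,4],[-0.3,0,-9,0,0,0,4],[-0.3,0,-11,0,0,0,4],[-0.3,0,-11,0,0,0,4]]

```text
t: 22.83
tcp_pos: [0.5447, -0.1209, 0.1761]
tool_rot: [0.755, 0.655, 0.003, 0.004]
force: [-0.1, 0.2, -0.2]
finger_gap: 0.467
gripper_force: 0.0
```

```bash
python3 go.py .63 -.18 .17 -8; python3 - <<'E'
from h import *
b=cams.snapshot("scene")[115:215,125:245,::-1]
cv2.imwrite("pics/c3.png",cv2.resize(b,(600,500),interpolation=cv2.INTER_CUBIC))
E
```

```text
shift cm [-4.64, 9.27, 0.71] rot deg [0.6, 0.1, -0.1] | t 22.8 pos [ 0.5447 -0.1209  0.1761] yaw -8.1 gap 3.99 F [-0.1  0.2 -0.2] grip 0.0 q6 -0.28
```

View pics/c3.png

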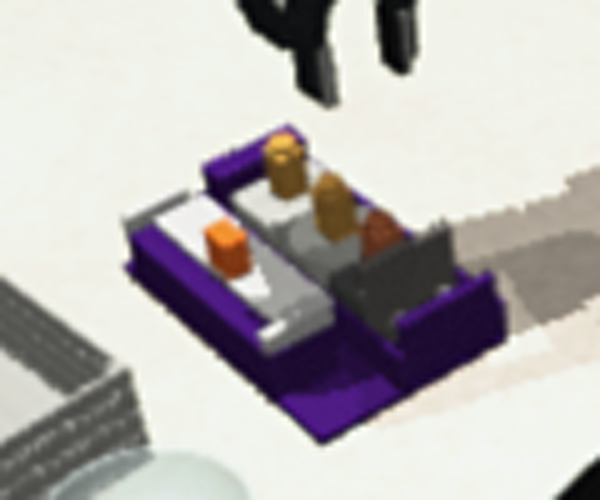

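The scene crop shows all three carriers seated: brass grips at (285,165) and (330,205), copper at (380,232) against the plate. The lock is still open, with its knob at (227,250). Next I'll push the knob from its +x side with the fingers shut.

Call:
carry_out:
  targets:
    - [[-1,2,0,0,0,0,0],[-2.5,5,0,0,0,0,0],[-4,8,0,0.3,0,0,0],[-5,9.8,0,0.5,0,0,0],[-5,9.8,0,0.5,0,0,0],[-5,9.8,0,0.5,0,0,0],[-5,9.8,0,0.5,0,0,0],[-5,9.8,0,0.5,0,0,0]]
  force: 40

```text
t: 23.55
tcp_pos: [0.6303, -0.1823, 0.1702]
tool_rot: [0.755, 0.655, -0.003, -0.005]
force: [0.4, -0.4, -1.7]
finger_gap: 0.004
gripper_force: 0.0
```

```bash
python3 go.py .6325 -.185 .077 -8
```

```text
shift cm [-0.26, 0.36, 9.32] rot deg [-0.6, -0.1, -0.1] | t 23.6 pos [ 0.6303 -0.1823  0.1702] yaw -8.1 gap 0.04 F [ 0.4 -0.4 -1.7] grip 0.0 q6 -0.31
```

Call:
carry_out:
  targets:
    - [[-0.1,0.2,1,0,0,0,0],[-0.2,0.3,3,0,0,0,0],[-0.2,0.3,5,0,0,0,0],[-0.2,0.3,7,0,0,0,0],[-0.2,0.3,8.5,0,0,0,0],[-0.2,0.3,9.3,0,0,0,0],[-0.2,0.3,9.3,0,0,0,0],[-0.2,0.3,9.3,0,0,0,0]]

```text
t: 24.22
tcp_pos: [0.6337, -0.1854, 0.078]
tool_rot: [0.755, 0.655, -0.002, -0.004]
force: [-0.4, -0.4, 1.0]
finger_gap: 0.004
gripper_force: 0.0
```

Call:
carry_out:
  targets:
    - [[0,-0.3,0,0,0,0,0],[0,-0.6,0,0,0,0,0],[0,-0.9,0,0,0,0,0],[0,-1.2,0,0,0,0,0],[0,-1.5,0,0,0,0,0],[0,-1.8,0,0,0,0,0],[0,-2.1,0,0,0,0,0],[0,-2.4,0,0,0,0,0],[0,-2.7,0,0,0,0,0],[0,-3.0,0,0,0,0,0],[0,-3.2,0,0,0,0,0],[0,-3.2,0,0,0,0,0]]

```text
t: 25.22
tcp_pos: [0.6018, -0.1813, 0.0786]
tool_rot: [0.755, 0.655, -0.002, -0.003]
force: [2.5, -0.3, 2.0]
finger_gap: -0.0
gripper_force: 1.1
```

```bash
python3 go.py .594 -.179 .077 -8
```

```text
shift cm [0.12, -0.8, 0.17] rot deg [-0.5, -0.0, -0.1] | t 25.2 pos [ 0.6018 -0.1813  0.0786] yaw -8.1 gap -0.00 F [ 2.5 -0.3  2. ] grip 1.1 q6 -0.33
```

Contact is about 2.5 N, so the lock is sliding. I'll keep going until the stop.

Call:
carry_out:
  targets:
    - [[0,-0.2,0,0,0,0,0],[0,-0.4,0,0,0,0,0],[0,-0.6,0,0,0,0,0],[0,-0.8,0,0,0,0,0],[0,-0.9,0,0,0,0,0],[0,-0.9,0,0,0,0,0]]

```text
t: 25.72
tcp_pos: [0.5981, -0.181, 0.0791]
tool_rot: [0.756, 0.655, 0.001, 0.002]
force: [10.7, 0.4, -1.9]
finger_gap: 0.001
gripper_force: 4.6
```

```bash
python3 go.py .594 -.179 .077 -8
```

```text
shift cm [0.14, -0.43, 0.21] rot deg [0.2, 0.0, -0.2] | t 25.7 pos [ 0.5981 -0.181   0.0791] yaw -8.2 gap 0.00 F [10.7  0.4 -1.9] grip 4.6 q6 -0.33
```

Call:
carry_out:
  targets:
    - [[0,-0.3,0,0,0,0,0],[0,-0.3,0,0,0,0,0],[0,-0.3,0,0,0,0,0],[0,1,0,0,0,0,0],[0,2,0,0,0,0,0],[0,2.5,-1,0,0,0,0],[0,2.5,-4,0,0,0,0],[0,2.5,-8,0,0,0,0],[4,2.5,-12,0,0,0,0],[8,2.5,-14,0,0,0,0],[12,2.5,-15,0,0,0,0],[16,2.5,-15,0,0,0,0]]

```text
t: 26.72
tcp_pos: [0.6397, -0.0388, 0.2293]
tool_rot: [0.756, 0.655, -0.002, -0.003]
force: [1.1, 0.4, -0.6]
finger_gap: -0.0
gripper_force: 0.0
```

Call:
carry_out:
  targets:
    - [[4,0,0,0,0,0,0],[8,0,0,0,0,0,0],[12,0,0,0,0,0,0],[16,0,0,0,0,0,0],[16,0,0,0,0,0,0],[16,0,0,0,0,0,0]]

```text
t: 27.22
tcp_pos: [0.6605, 0.1217, 0.2256]
tool_rot: [0.754, 0.657, -0.004, -0.005]
force: [0.1, -0.3, -0.1]
finger_gap: -0.003
gripper_force: 0.0
```

```bash
python3 - <<'E'
from h import *
t=np.ascontiguousarray(cams.snapshot("top")[:,:,::-1]);s=np.ascontiguousarray(cams.snapshot("scene")[:,:,::-1])
print(manip.sense()["t"],manip.sense()["tcp_pos"])
roi=(305,160,85,62);H,Sa,V=hsv(up(t,roi))
n,l,st,ce=cv2.connectedComponentsWithStats(((H<35)&(Sa>100)&(V>90)).astype(np.uint8))
for i in range(1,n):
    if st[i,4]>100: print("org",st[i],ray("top",pix(ce[i],roi),.07).round(4))
a=t[160:225,300:392];b=s[115:215,125:245]
o=np.zeros((340,800,3),np.uint8);o[:282,:400]=cv2.resize(a,(400,282),interpolation=cv2.INTER_CUBIC);o[:333,400:]=cv2.resize(b,(400,333),interpolation=cv2.INTER_CUBIC)
cv2.imwrite("pics/c4.png",o)
E
```

```text
27.3167 [0.66110827 0.11865784 0.22598366]
org [170  76  40  31 852] [ 0.5776 -0.176   0.07  ]
org [100 124  30  29 670] [ 0.5422 -0.1214  0.07  ]
org [165 136  28  29 616] [ 0.5352 -0.1671  0.07  ]
org [236 150  28  29 630] [ 0.5263 -0.217   0.07  ]
```

View pics/c4.png

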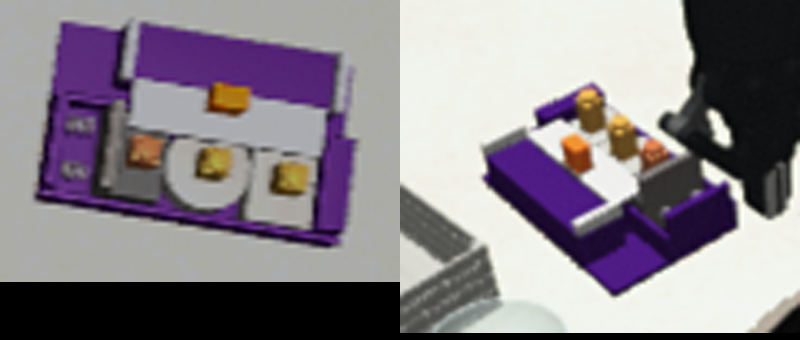

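```bash
python3 - <<'E'
from h import *
t1=np.ascontiguousarray(cams.snapshot("top")[:,:,::-1]);t0=cv2.imread("pics/top0.png")
a=np.radians(-8);ex=np.array([np.cos(a),np.sin(a),0]);ey=np.array([-np.sin(a),np.cos(a),0]);O=np.array([.5381,-.1718,0])
def e(t,lbl,f,r):print(lbl,[(v,int(c.max())) for v,c in zip(r,prof("top",t,[f(v/1000) for v in r]))])
for y in(.05,.03,-.03,-.05):
    e(t0,"open back",lambda v:O+ex*v+ey*y+[0,0,.044],range(68,82,2))
    e(t1,"now back",lambda v:O+ex*v+ey*y+[0,0,.044],range(38,56,2))
for y in(.055,.03,.022):
    e(t1,"now front",lambda v:O+ex*v+ey*y+[0,0,.044],range(6,24,2))
e(t0,"open knob top",lambda v:O+ex*v+[0,0,.07],range(50,80,2))
e(t1,"now knob top",lambda v:O+ex*v+[0,0,.07],range(20,56,2))
E
```

```text
open back [(68, 151), (70, 151), (72, 142), (74, 122), (76, 103), (78, 97), (80, 99)]
now back [(38, 177), (40, 177), (42, 177), (44, 178), (46, 178), (48, 163), (50, 140), (52, 126), (54, 124)]
open back [(68, 152), (70, 154), (72, 140), (74, 116), (76, 102), (78, 97), (80, 99)]
now back [(38, 177), (40, 177), (42, 177), (44, 178), (46, 181), (48, 146), (50, 113), (52, 123), (54, 126)]
open back [(68, 150), (70, 156), (72, 142), (74, 104), (76, 92), (78, 97), (80, 97)]
now back [(38, 177), (40, 177), (42, 177), (44, 177), (46, 187), (48, 162), (50, 118), (52, 114), (54, 121)]
open back [(68, 151), (70, 155), (72, 144), (74, 102), (76, 87), (78, 96), (80, 96)]
now back [(38, 177), (40, 177), (42, 177), (44, 177), (46, 185), (48, 169), (50, 130), (52, 116), (54, 120)]
now front [(6, 127), (8, 141), (10, 131), (12, 99), (14, 87), (16, 120), (18, 174), (20, 183), (22, 179)]
now front [(6, 137), (8, 117), (10, 95), (12, 65), (14, 83), (16, 161), (18, 182), (20, 177), (22, 177)]
now front [(6, 171), (8, 171), (10, 178), (12, 159), (14, 86), (16, 115), (18, 184), (20, 180), (22, 177)]
open knob top [(50, 142), (52, 119), (54, 79), (56, 76), (58, 119), (60, 142), (62, 148), (64, 147), (66, 147), (68, 148), (70, 147), (72, 138), (74, 103), (76, 96), (78, 99)]
now knob top [(20, 177), (22, 177), (24, 183), (26, 172), (28, 133), (30, 88), (32, 86), (34, 155), (36, 182), (38, 172), (40, 173), (42, 172), (44, 173), (46, 177), (48, 134), (50, 112), (52, 121), (54, 123)]
```

The bar moved 24.5 mm and its front edge now measures about +17 mm in box x (16 in the first-guess frame, which is about 1.3 mm off). That is the closed position. It held against a push several times the lock's friction, so the lock had started slightly advanced. The picture shows all three carriers upright in a row under the bar, so I'm handing in.

```bash
python3 -c "
from station import sign_off;print(sign_off())"
```

```text
the job is handed in; nothing more can be done
None
```

I handed in the job: block, drum and slim stand upright in a row in the pocket. The lock is pushed against its stop; its bar front edge measures about +17 mm (closed position), but `sign_off` gave no verdict.

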